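Lay out an order on the photo mat

TASK

Lay this order out on the black photo mat for its dispatch photo, taking the ruler edge as the mat's front, so that left, right and behind are as seen by someone at the ruler looking across the mat: the larger carton goes in the back left square with its length parallel to the ruler and the door stop lies flat on top of it, centred and lengthwise; the mug stands in the square in front of the carton, and the cabinet pull stands on its feet in the square to the right of the mug, parallel to the ruler. Centre each thing in its square, let go of everything, and leave the small carton and the tape roll where they lie in the tray.

Things in the scene. Friction and masses are not known exactly. Their poses are not given: they have to be found in the camera images.
- mat: fixed black rubber mat, 4 mm thick, with a 2 x 2 block of white-outlined 120 mm squares, at any yaw. Origin on its underside, below where the four squares meet: their centres are at x, y = +-60 mm. A steel ruler (24 x 250 mm, top at z = 7 mm) lies along y at x = -142 mm: the front edge. +x points to the mat's back and +y to its left, seen from the ruler.
- tray: fixed dark green plastic pick tray, 300 (x) x 390 (y) mm, floor 4 mm thick, rim 12 mm high and 4 mm thick. Origin at the centre of its underside. The goods stand on its floor, in two rows of three, in any order. The mat lies on one side of the robot and the tray on the other.
- carton: the larger cardboard carton, closed, 110 (x) x 60 (y) x 50 (z) mm. Origin at the centre of its underside.
- stop: yellow rubber door stop, a wedge 100 (x) x 40 (y) mm lying on its flat base, with upright parallel sides; about 7 mm thick at its -x end, 20 mm at the middle and 32 mm at its +x end. Origin at the centre of its base.
- mug: squat blue ceramic mug, 66 mm across and 62 mm high, open upwards, wall 4 mm; its handle is at +y and reaches to about 60 mm from the axis. Origin at the centre of its underside.
- pull: chrome cabinet pull standing on its two feet: a round bar 14 mm thick and 100 mm long along x, its axis 29 mm above the feet's undersides (top at 36 mm); posts with 24 mm round feet at x = +-36 mm. Origin midway between the feet, at their undersides.
- small_carton: bystander in the tray: the smaller cardboard carton, 74 x 44 x 34 mm. Origin at the centre of its underside.
- tape_roll: bystander in the tray: roll of brown tape lying flat, 64 mm across with a 40 mm hole, 24 mm high. Origin at the centre of its underside.
Things that resemble listed ones, but are neither listed nor needed, are in the scene too. Leave any pink look-alike of the carton alone. Several things have the shape of the stop; the one meant has the colours described above.

How it is judged:
By the outcome, as a careful person would: the job done as asked, in the order asked, and still so for the second after the job is handed in, with the robot touching nothing.
It also fails if it takes over 112 s, if anything falls off the work surface, if the arm or the gripper's body presses on something with over 40 N, if the wrist force passes 120 N, or if a joint passes its speed limit or range.

ROBOT

A 6-joint arm with a two-finger parallel gripper is mounted at the origin on the work surface. World frame = base frame: x ahead of the robot, y to its left, z up, the work surface at z = 0. Lengths are in m, angles in rad, forces in N, time in s.
With the tool pointing down it reaches from about 0.275 to 0.875 m from the base axis. Payload 12.5 kg.
Tool frame: the origin (TCP) lies on the centre line of the jaws, within the pads' length; the fingertips stand r.finger_overhang ahead of it and the grasp point (between the pads) lies 3 mm ahead of it (r.finger_overhang is the distance from the TCP to the fingertips, in m); z points along the fingers, y is the direction in which the jaws open and shut (so a half turn about z gives the same grasp; the last joint's range is limited). The gripper opens to 85 mm and grips with 20 to 120 N. Pads are 22 mm wide; open, the fingers measure 114 mm over their backs; the gripper's body (76 mm by 85 mm) begins 54 mm behind the grasp point. The pads swing forward as they close: fully open they stand 13 mm farther back than shut.
Start: joints at [1.035, 0.351, 1.652, -0, 1.139, -0.085], TCP at [0.24, 0.495, 0.253] pointing down, gripper open.
Joint ranges: [-2.75, 2.75], [-0.79, 2.1], [0.01, 2.65], [-1.57, 4.71], [0.07, 3.14], [-2.87, 2.87]. Speed limits (rad/s): [2.22, 2.22, 2.79, 3.14, 3.14, 3.14].

INTERFACE

Orientations are given as a unit quaternion [x, y, z, w].
In Python, from cell import r, optics gives the robot as it stands. The module is installed in compiled form; this text tells all that it offers. Calls block until the motion is done:
- r.move_to(position, orientation): joint-space move of the TCP to a pose.
- r.move_linear(position, rot=None, vel=0.15): straight line of the TCP; rot=None keeps the orientation; vel is the mean speed in m/s.
- r.set_joints(angles): joint-space move.
- r.set_gripper(opening, squeeze=None): opening from 0.0 (shut) to 1.0 (fully open); squeeze is the grip in N (None keeps the last); returns when the fingers have stopped.
- r.sleep(seconds).
- r.inverse_kinematics(position, orientation): joint angles nearest the present ones, or None.
- optics.get_image(name): name is "scene" or "top" or "wrist"; returns a dict with "pixels" (420x560x3 uint8, red, green, blue), "depth" (420x560 float32, m along the optical axis (not along the pixel's ray), 0 where there is no reading), "fx", "fy", "cx", "cy" (pixels), "D" ([k1, k2, p1, p2, k3] as OpenCV has them; the pictures are not rectified), "camera_from_world" (4x4, takes a point from world to camera coordinates); the wrist camera has in their place "mount" (4x4, takes a point from camera to tool coordinates, whose origin is the TCP and whose axes are the flange's). Camera axes: x right, y down, z forward; pixel columns grow to the right and rows downward; lengths in m; the calibration is good to about 2 mm. A picture is of the moment at which its call begins: read the wrist's pose just before it.
A pose or a line that the arm cannot do raises r.PlanningError and nothing moves.
- r.hand_in(): hands the job in, once; it reports no verdict.
Readings, each from a call of its own:
- r.current_t(): time.
- r.current_q(): joint angles.
- r.current_qvel(): joint speeds.
- r.current_effort(): joint torques, N m.
- r.current_tool_pos(): TCP position.
- r.current_ee_rot(): TCP orientation.
- r.current_contact_force(): force on the tool from outside, world axes, zero at the start.
- r.current_torque(): the same for the moment, N m.
- r.current_opening(): opening from 0.0 (shut) to 1.0 (fully open).
Only numpy, scipy, OpenCV 4.12 (cv2) and the standard library are available. Lean on these libraries where they do the work, as an engineer would, in place of code of your own. Each camera call takes 0.05 s, during which the arm holds its last target.

## Working session

There is one attempt and no reset: what is moved stays moved. The work goes in short steps, each a Python script; the robot and the scene stay as the last script left them, time stands still between calls to the robot, and variables do not carry over. Pictures are saved under pics/ and viewed, and the job is handed in when it is done.

```bash
mkdir -p pics; python3 - <<'E'
from cell import r, optics
import cv2, numpy as np
for n in ["scene","top","wrist"]:
    d=optics.get_image(n)
    cv2.imwrite(f"pics/a_{n}.png",d["pixels"][:,:,::-1])
    print(n,d["fx"],d["fy"],d["cx"],d["cy"],d["D"]); print(np.round(d.get("camera_from_world",d.get("mount")),4)); print((d["depth"]>0).mean())
print(r.current_t(),r.finger_overhang,r.current_tool_pos(),r.current_ee_rot())
E
```

```text
scene 518.9342628452548 518.9342628452548 278.72852932959063 207.77121761732826 [-0.17042967  0.          0.          0.          0.        ]
[[ 0.7143  0.6997  0.0135 -0.3838]
 [ 0.4728 -0.4682 -0.7465 -0.2169]
 [-0.516   0.5396 -0.6653  1.4942]
 [ 0.      0.      0.      1.    ]]
0.9959736394557823
top 427.0009983138337 427.0009983138337 277.8717440927105 209.17228369059256 [-0.07916921  0.          0.          0.          0.        ]
[[-0.0153 -0.9997  0.0207  0.0071]
 [-0.9959  0.0134 -0.0895  0.5599]
 [ 0.0892 -0.022  -0.9958  1.0131]
 [ 0.      0.      0.      1.    ]]
0.9962627551020408
wrist 311.9299013257903 311.9299013257903 281.01318997447186 206.45379668313643 [-0.06069403  0.          0.          0.          0.        ]
[[ 1.000e-03 -9.448e-01 -3.278e-01  8.310e-02]
 [ 1.000e+00  1.300e-03 -5.000e-04 -2.000e-04]
 [ 9.000e-04 -3.278e-01  9.448e-01 -1.203e-01]
 [ 0.000e+00  0.000e+00  0.000e+00  1.000e+00]]
0.9961309523809524
0.15 0.022 [0.23950558 0.49487258 0.25286192] [ 2.23532601e-01  9.74696353e-01 -4.20204701e-04 -1.35761123e-04]
```

View pics/a_scene.png

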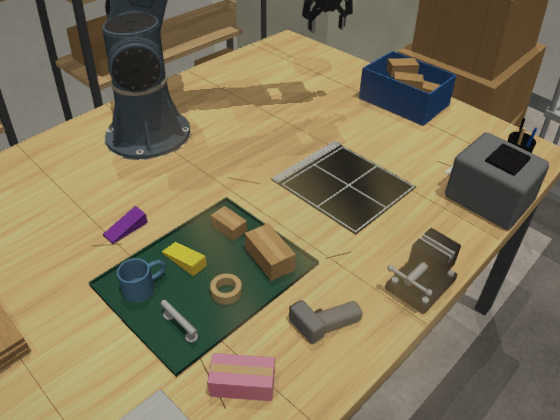

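View pics/a_top.png

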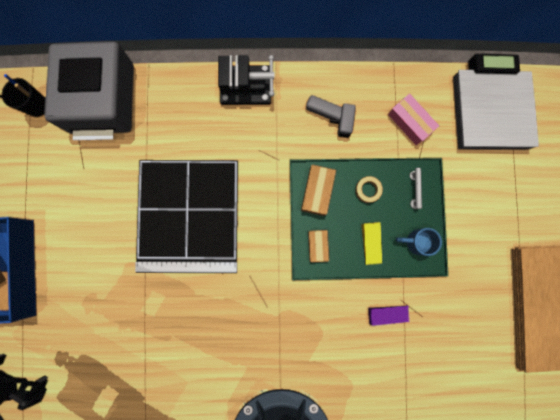

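View pics/a_wrist.png

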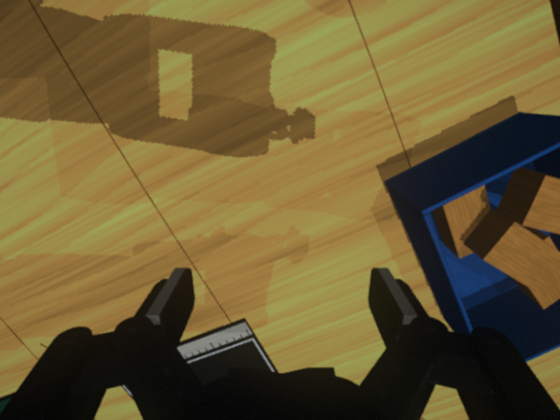

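The scene shows:
- **Mat:** at about (187,212) in the top view, ruler on the robot's side (187,267). Back-left is therefore the upper-left square.
- **Carton candidates:** brown (319,190), brown small (319,246) and pink (414,119). The large brown one in the tray fits.
- **Stop candidates:** yellow (373,243) and purple (389,315). Yellow fits.

I'll measure from the top view and confirm with a wrist crop.

```bash
cat > h.py <<'E'
from cell import r, optics
import cv2, numpy as np
from scipy.spatial.transform import Rotation as R
def shot(name):
    if name=="wrist":
        p=np.array(r.current_tool_pos());q=r.current_ee_rot()
        d=optics.get_image(name)
        T=np.eye(4);T[:3,:3]=R.from_quat(q).as_matrix();T[:3,3]=p
        d["wc"]=T@np.array(d["mount"])
    else:
        d=optics.get_image(name); d["wc"]=np.linalg.inv(d["camera_from_world"])
    d["K"]=np.array([[d["fx"],0,d["cx"]],[0,d["fy"],d["cy"]],[0,0,1]]);d["D"]=np.array(d["D"],float)
    return d
def plane(d,uv,z):
    n=cv2.undistortPoints(np.array(uv,float).reshape(-1,1,2),d["K"],d["D"]).reshape(-1,2)
    v=np.c_[n,np.ones(len(n))]@d["wc"][:3,:3].T; o=d["wc"][:3,3]
    return o+v*((z-o[2])/v[:,2])[:,None]
def cloud(d):
    h,w=d["depth"].shape
    u,v=np.meshgrid(np.arange(w),np.arange(h))
    n=cv2.undistortPoints(np.stack([u,v],-1).reshape(-1,1,2).astype(float),d["K"],d["D"]).reshape(-1,2)
    P=np.c_[n,np.ones(len(n))]*d["depth"].reshape(-1,1)
    return (P@d["wc"][:3,:3].T+d["wc"][:3,3]).reshape(h,w,3)
def big(m,k=1):
    c,_=cv2.findContours(m.astype(np.uint8),cv2.RETR_EXTERNAL,cv2.CHAIN_APPROX_NONE)
    return sorted(c,key=cv2.contourArea,reverse=True)[:k]
def rect(P):
    (c,s,a)=cv2.minAreaRect((P[:,:2]*1000).astype(np.float32))
    return np.round(c,1),np.round(s,1),round(a,1)
E
python3 - <<'E'
from h import *
d=shot("top"); C=cloud(d); hsv=cv2.cvtColor(d["pixels"],cv2.COLOR_RGB2HSV)
cv2.imwrite("pics/b_crop.png",cv2.resize(d["pixels"][150:290,125:460,::-1],None,fx=2.3,fy=2.3,interpolation=cv2.INTER_CUBIC))
for (u,v) in [(319,190),(319,246),(373,230),(373,255),(418,188),(427,241),(330,220),(160,190),(300,300)]: print((u,v),hsv[v,u],C[v,u].round(4))
Z=C[...,2]
m=np.zeros(Z.shape,bool); m[160:280,290:446]=True
m&=(Z>0.012)
print("blobs >12mm")
for c in big(m,8):
    P=C[c[:,0,1],c[:,0,0]]; 
    mm=np.zeros(Z.shape,np.uint8);cv2.drawContours(mm,[c],-1,1,-1); mm=(mm>0)&m
    print(cv2.contourArea(c),rect(C[mm]),C[mm][:,2].max().round(3),c.reshape(-1,2).mean(0))
# mat outline
E
```

```text
(319, 190) [ 24  87 212] [ 0.6014 -0.0985  0.057 ]
(319, 246) [ 24  89 215] [ 0.4691 -0.098   0.0344]
(373, 230) [ 30 188 216] [ 0.5056 -0.2313  0.0299]
(373, 255) [ 30 188 216] [ 0.4447 -0.2334  0.0132]
(418, 188) [ 13   9 192] [ 0.6058 -0.3438  0.0409]
(427, 241) [104 128 151] [ 0.4766 -0.371   0.0126]
(330, 220) [75 96 98] [ 0.5331 -0.1306  0.0035]
(160, 190) [15 36 28] [0.6139 0.292  0.0027]
(300, 300) [ 21 114 219] [ 0.3373 -0.0525 -0.0019]
blobs >12mm
1161.5 (array([552.2, -70. ]), array([ 83.2, 236.1]), 62.2) 1.059 [317.82481752 189.89051095]
773.5 (array([ 486.4, -182.5]), array([405.4,  64.9]), 86.3) 1.059 [419.68468468 240.79279279]
600.0 (array([ 467. , -115.1]), array([ 95.6, 273.3]), 4.0) 1.059 [372.52586207 242.62068966]
549.0 (array([469.9, -48.7]), array([141.2,  71.9]), 89.2) 1.059 [317.82978723 246.        ]
513.0 (array([ 537.9, -120.3]), array([ 62.6, 315.5]), 32.8) 1.059 [368.82432432 189.5       ]
215.0 (array([ 523.4, -185.6]), array([ 92.4, 419.8]), 27.6) 1.059 [417.57446809 188.04255319]
1.5 (array([ 390.5, -202.1]), array([5.2, 2.5]), 87.7) 0.014 [361.2 277.6]
1.0 (array([ 390. , -221.9]), array([5.1, 2.5]), 88.1) 0.014 [369.   277.75]
```

```bash
python3 - <<'E'
from h import *
for o in [1.0,0.6]:
    r.set_gripper(o); print(o,r.finger_overhang,r.current_opening(),r.current_t())
# look pose over tray
E
```

```text
1.0 0.022 1.0016939284323638 0.4167
0.6 0.022 0.6029772977747306 0.85
```

View pics/b_crop.png

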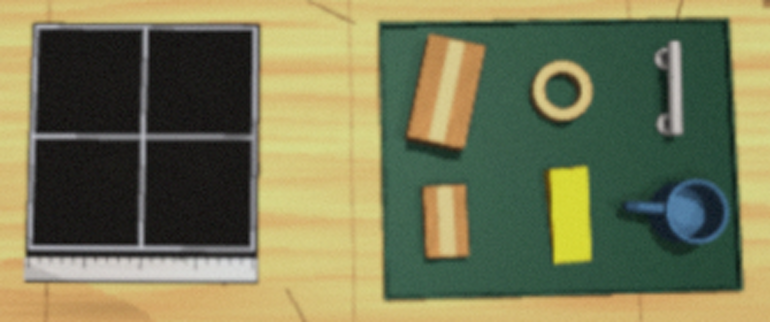

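```bash
cat >> h.py <<'E'
def down(yaw):
    # tool z down, tool y (jaw) direction at angle yaw in world; tool x = (sin yaw, -cos yaw)... 
    y=np.array([np.cos(yaw),np.sin(yaw),0]);z=np.array([0,0,-1.]);x=np.cross(y,z)
    return R.from_matrix(np.c_[x,y,z]).as_quat()
E
python3 - <<'E'
from h import *
# tool x = -world x  => y=cross(z,x)=(-z)x(-x)= +y  -> yaw 90deg
q=down(np.pi/2); print(R.from_quat(q).as_matrix().round(2))
for n,p in [("mat",(0.57,0.235,0.30)),("tray",(0.57,-0.235,0.33))]:
    r.move_to(p,q); d=shot("wrist")
    cv2.imwrite(f"pics/c_{n}.png",d["pixels"][:,:,::-1]); np.save(f"c_{n}.npy",{k:np.asarray(v) for k,v in d.items()},allow_pickle=True)
    print(r.current_t(),r.current_tool_pos(),r.current_q())
E
```

```text
[[-1.  0.  0.]
 [ 0.  1.  0.]
 [ 0.  0. -1.]]
2.4583 [0.56949672 0.23582978 0.29990524] [ 3.17030918e-01  4.32980253e-01  1.41323640e+00  1.64528262e-04
  1.29560852e+00 -1.25463651e+00]
4.225 [ 0.57036272 -0.23400373  0.32994891] [-4.64898909e-01  4.12680294e-01  1.37091032e+00  1.85014495e-04
  1.35812310e+00 -2.03699966e+00]
```

View pics/c_mat.png

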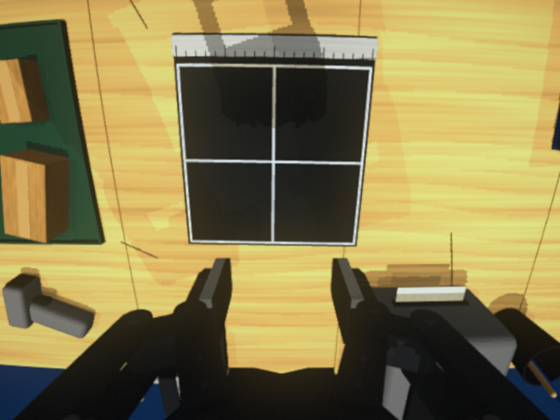

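View pics/c_tray.png

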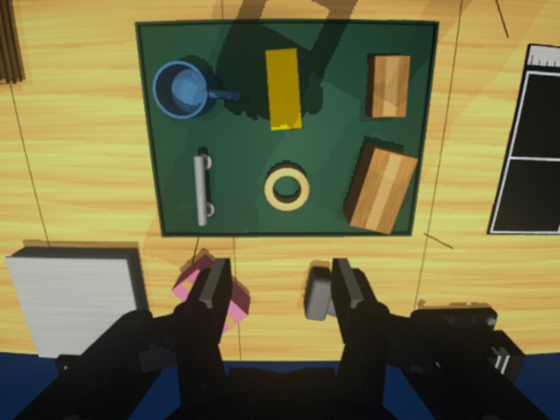

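The wrist views are clear. The mat's line crossing is near (273,161), with the ruler on top (robot side). In the tray:
- mug (181,89)
- yellow stop (284,89)
- large carton (381,190)
- small carton (389,86)
- tape roll (287,188)
- pull (203,190)

Next I'll get poses by ray-casting.

```bash
cat > m.py <<'E'
from h import *
def load(n): return np.load(n,allow_pickle=True).item()
d=load("c_mat.npy"); g=d["pixels"].min(2).copy()
hsv=cv2.cvtColor(d["pixels"],cv2.COLOR_RGB2HSV)
m=(hsv[...,1]<70)&(hsv[...,2]>110); m[:62]=0; m[250:]=0; m[:,:170]=0; m[:,380:]=0
c=big(m,1)[0].reshape(-1,2); P=plane(d,c,0.004); print("mat block",rect(P),cv2.minAreaRect(c.astype(np.float32)))
C=cloud(d); print("mat z",np.median(C[180:230,200:260,2]), "table z",np.median(C[100:200,400:440,2]))
d=load("c_tray.npy"); C=cloud(d); Z=C[...,2]; ok=d["depth"]>0
hsv=cv2.cvtColor(d["pixels"],cv2.COLOR_RGB2HSV)
print("tray floor z",np.median(C[130:150,230:340,2]))
dark=(hsv[...,0]>60)&(hsv[...,0]<95)&(hsv[...,1]>60)&(hsv[...,2]<110)
roi=np.zeros(Z.shape,bool); roi[25:232,150:430]=1
def top(name,zlo,zhi,zp,box):
    u0,v0,u1,v1=box; m=np.zeros(Z.shape,bool); m[v0:v1,u0:u1]=1
    m&=ok&(Z>zlo)&(Z<zhi); c=big(m,1)[0].reshape(-1,2)
    P=plane(d,c,zp); print(name,rect(P),"z med",np.median(Z[m]).round(4),cv2.minAreaRect(c.astype(np.float32))); return P
top("carton",.046,.065,.054,(330,130,430,240))
top("small",.03,.045,.038,(360,45,420,125))
P=top("mug rim",.058,.075,.066,(145,55,212,125)); print(cv2.minEnclosingCircle((P[:,:2]*1000).astype(np.float32)))
P=top("handle",.02,.09,.04,(212,80,245,110)); 
top("tape",.02,.035,.028,(260,160,315,215))
P=top("pull",.027,.05,.036,(188,145,220,235))
# stop by colour
m=(hsv[...,0]>20)&(hsv[...,0]<36)&(hsv[...,1]>150); m[:40]=0;m[140:]=0;m[:,:260]=0;m[:,310:]=0
c=big(m,1)[0].reshape(-1,2); print("stop px",cv2.minAreaRect(c.astype(np.float32)))
for v in (52,60,70,80,90,100,110,120,127): print(v,C[v,284].round(3))
print("stop cloud",rect(C[m&ok]))
E
python3 m.py
```

```text
mat block (array([566.6, 223.6]), array([245.1, 245.4]), 89.1) ((272.4746398925781, 153.94692993164062), (196.07508850097656, 180.16526794433594), 1.005086064338684)
mat z 0.00393654662707052 table z -0.00043228132379966033
tray floor z 0.003671975456074811
carton (array([ 604.1, -100.8]), array([ 63.3, 110.7]), 76.6) z med 0.0537 ((382.4620056152344, 191.48712158203125), (46.48649215698242, 84.32097625732422), 18.725788116455078)
small (array([470.8, -99.4]), array([73.9, 46.3]), 1.2) z med 0.0376 ((389.6545715332031, 86.44876098632812), (36.75074768066406, 63.1265869140625), 3.4682295322418213)
mug rim (array([ 475.9, -353.2]), array([65.3, 66.5]), 22.7) z med 0.0653 ((180.3000030517578, 89.10000610351562), (59.479408264160156, 55.007266998291016), 63.43495178222656)
((476.86517333984375, -351.8479309082031), 35.06846237182617)
handle (array([ 479.5, -303.2]), array([36.4, 26.2]), 86.6) z med 0.0556 ((226.5, 92.0), (29.0, 22.0), 0.0)
tape (array([ 607.3, -227.3]), array([62.8, 60.7]), 0.2) z med 0.0276 ((286.5, 188.5), (43.0, 43.0), 90.0)
pull (array([ 608.6, -346.6]), array([ 14.4, 101.3]), 89.3) z med 0.0386 ((200.71282958984375, 189.87313842773438), (70.54747009277344, 10.526717185974121), 85.76361083984375)
stop px ((283.32666015625, 88.73609924316406), (81.04886627197266, 32.474586486816406), 86.05481719970703)
52 [ 0.429 -0.232  0.011]
60 [ 0.439 -0.232  0.015]
70 [ 0.451 -0.232  0.017]
80 [ 0.463 -0.231  0.021]
90 [ 0.476 -0.231  0.024]
100 [ 0.488 -0.231  0.027]
110 [ 0.5   -0.231  0.029]
120 [ 0.513 -0.231  0.032]
127 [ 0.522 -0.231  0.034]
stop cloud (array([ 475.1, -232.4]), array([104.6,  44.5]), 4.6)
```

```bash
python3 - <<'E'
from h import *
d=shot("top"); 
hsv=cv2.cvtColor(d["pixels"],cv2.COLOR_RGB2HSV)
m=(hsv[...,1]<80)&(hsv[...,2]>90); m[:155]=0; m[260:]=0; m[:,:132]=0; m[:,243:]=0
c=big(m,1)[0].reshape(-1,2); print("mat",rect(plane(d,c,.004)),cv2.minAreaRect(c.astype(np.float32)))
C=cloud(d);Z=C[...,2];ok=d["depth"]>0
def top(name,zlo,zhi,zp,box):
    u0,v0,u1,v1=box; m=np.zeros(Z.shape,bool); m[v0:v1,u0:u1]=1
    m&=ok&(Z>zlo)&(Z<zhi); c=big(m,1)[0].reshape(-1,2)
    print(name,rect(plane(d,c,zp)),np.median(Z[m]).round(4))
top("carton",.046,.07,.054,(298,160,342,222))
top("pull",.027,.05,.036,(408,162,428,215))
top("mug rim",.055,.08,.066,(410,225,447,260))
m=(hsv[...,0]>20)&(hsv[...,0]<36)&(hsv[...,1]>150); m[:215]=0;m[275:]=0;m[:,:355]=0;m[:,392:]=0
c=big(m,1)[0].reshape(-1,2); print("stop",rect(plane(d,c,.024)))
w=np.load("c_tray.npy",allow_pickle=True).item()["pixels"]
cv2.imwrite("pics/d_crop.png",cv2.resize(w[40:240,140:430,::-1],None,fx=2.6,fy=2.6,interpolation=cv2.INTER_CUBIC))
print(r.current_t())
E
```

```text
mat (array([565.3, 224.5]), array([248.8, 246.9]), 89.1) ((186.5, 209.5), (99.0, 101.0), 90.0)
carton (array([603.1, -97.2]), array([ 60.3, 110.8]), 76.5) 0.0534Traceback (most recent call last):
  File "<stdin>", line 12, in <module>
  File "<stdin>", line 9, in top
IndexError: list index out of range
```

```bash
python3 - <<'E'
import numpy as np,cv2
w=np.load("c_tray.npy",allow_pickle=True).item()["pixels"]
cv2.imwrite("pics/d_crop.png",cv2.resize(w[40:240,140:430,::-1],None,fx=2.6,fy=2.6,interpolation=cv2.INTER_CUBIC))
E
```

```text
(no output)
```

View pics/d_crop.png

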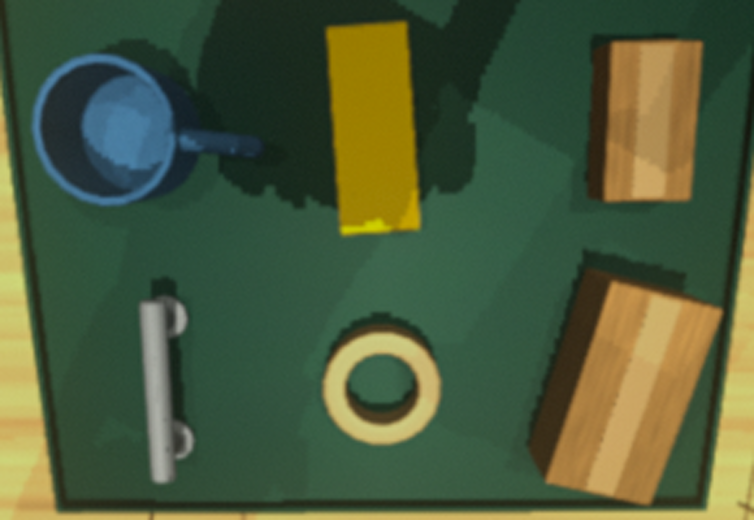

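The crop confirms it: the large carton is at (625,385) and the yellow wedge at (373,130). Both are in the tray, so the pink and purple ones are decoys. First pick: the carton.

```bash
cat >> h.py <<'E'
MO=np.array([.566,.224]); MY=np.deg2rad(-0.9)
def mat(x,y):
    c,s=np.cos(MY),np.sin(MY); return MO+np.array([c*x-s*y,s*x+c*y])
def say(t): print(t,"t",round(r.current_t(),2),"tcp",np.round(r.current_tool_pos(),4),"open",round(r.current_opening(),3),"F",np.round(r.current_contact_force(),1))
def pick(xy,yaw,z,op,sq,hi=0.16):
    q=down(yaw); r.move_to([*xy,hi],q); r.set_gripper(op); say("above")
    r.move_linear([*xy,z],vel=0.12); say("down")
    r.set_gripper(0.0,squeeze=sq); say("grip"); r.move_linear([*xy,hi+0.04],vel=0.15); say("up")
def place(xy,yaw,z,op,hi=0.2):
    q=down(yaw); r.move_to([*xy,hi],q); say("above"); print(np.round(r.current_q(),2))
    r.move_linear([*xy,z+0.03],vel=0.15); r.move_linear([*xy,z],vel=0.05); say("down")
    r.set_gripper(op); say("rel"); r.move_linear([*xy,hi],vel=0.15); say("up")
E
python3 - <<'E'
from h import *
pick((.6036,-.0990),np.deg2rad(76.6),0.042,1.0,40)
d=shot("wrist"); cv2.imwrite("pics/e_held.png",d["pixels"][:,:,::-1])
E
```

```text
above t 5.6 tcp [ 0.6036 -0.0993  0.1602] open 0.999 F [-0.3 -0.1  0.6]
down t 6.73 tcp [ 0.6041 -0.0991  0.0428] open 0.996 F [-0.   0.5  0. ]
grip t 7.09 tcp [ 0.6041 -0.0991  0.0428] open 0.698 F [-1.3  0.7  5.8]
up t 8.29 tcp [ 0.6031 -0.0989  0.199 ] open 0.697 F [ 1.   0.8 -1.2]
```

View pics/e_held.png

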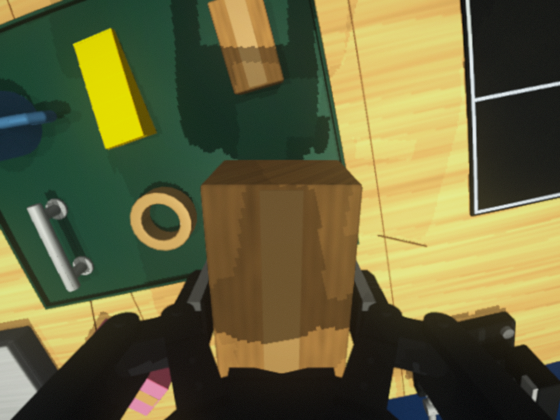

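Carton is held square in the jaws, at about (281,270). Placing it.

```bash
python3 - <<'E'
from h import *
place(mat(.06,.06),MY,0.0435,1.0)
# look from mat look-pose
r.move_to([.57,.235,.30],down(np.pi/2)); d=shot("wrist"); cv2.imwrite("pics/f_carton.png",d["pixels"][:,:,::-1])
C=cloud(d);Z=C[...,2]; m=(Z>.046)&(Z<.065)&(d["depth"]>0); m[:80]=0;m[255:]=0;m[:,:180]=0;m[:,:272-40]=0; m[:,400:]=0
c=big(m,1)[0].reshape(-1,2); P=plane(d,c,.054); print(rect(P),cv2.minAreaRect(c.astype(np.float32)),"target",mat(.06,.06)); print(r.current_t())
E
```

```text
above t 10.04 tcp [0.6271 0.2825 0.1999] open 0.695 F [ 0.5 -0.3 -1.3]
[ 0.36  0.65  1.3  -0.    1.18  0.37]
down t 11.78 tcp [0.6269 0.283  0.0431] open 0.698 F [ 0.5 -0.4 -1.2]
rel t 12.17 tcp [0.627  0.2831 0.0436] open 1.001 F [-0.3 -0.3  0.1]
up t 13.36 tcp [0.6265 0.2829 0.1989] open 1.004 F [ 0.4  1.2 -0.4]
(array([626.4, 282. ]), array([108.6,  62.2]), 89.2) ((319.92474365234375, 215.77037048339844), (87.69104766845703, 46.33812713623047), 0.8184555768966675) target [0.62693504 0.28305016]
14.85
```

View pics/f_carton.png

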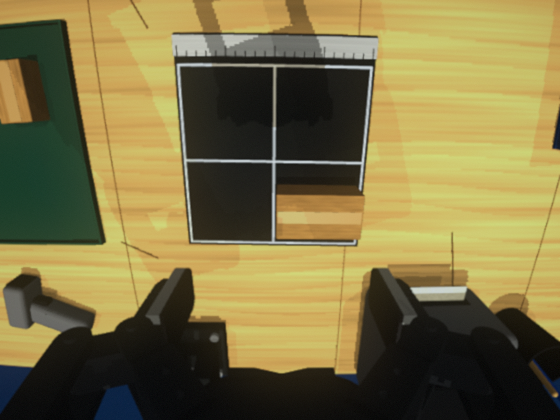

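```bash
python3 - <<'E'
from h import *
d=np.load("c_tray.npy",allow_pickle=True).item()
hsv=cv2.cvtColor(d["pixels"],cv2.COLOR_RGB2HSV)
m=(hsv[...,0]>20)&(hsv[...,0]<36)&(hsv[...,1]>150); m[:40]=0;m[140:]=0;m[:,:260]=0;m[:,310:]=0
c=big(m,1)[0]
for e in (4,6,8):
    a=cv2.approxPolyDP(c,e,True).reshape(-1,2)
    if len(a)==4: break
print(a)
a=a[np.argsort(a[:,1])]
A=plane(d,a[:2],.011);B=plane(d,a[2:],.036)
print(A.round(4),B.round(4)); 
t=B.mean(0)-A.mean(0); print("ctr",(A.mean(0)+B.mean(0))/2,"len",np.hypot(*t[:2]),"yaw",np.degrees(np.arctan2(t[1],t[0])))
E
```

```text
[[296  48]
 [265  51]
 [272 130]
 [301 127]]
[[ 0.4237 -0.2162  0.011 ]
 [ 0.4273 -0.256   0.011 ]] [[ 0.5215 -0.2093  0.036 ]
 [ 0.5254 -0.2469  0.036 ]]
ctr [ 0.47447727 -0.23209511  0.0235    ] len 0.09827426570137293 yaw 4.679039801689408
```

```bash
python3 - <<'E'
from h import *
y=np.deg2rad(4.8); g=.008
xy=np.array([.4748,-.2321])+g*np.array([np.cos(y),np.sin(y)])
pick(xy,y+np.pi/2,0.028,0.66,35)
d=shot("wrist"); cv2.imwrite("pics/g_held.png",d["pixels"][:,:,::-1])
E
```

```text
above t 17.05 tcp [ 0.4829 -0.2313  0.16  ] open 0.66 F [ 0.   0.1 -0.4]
down t 18.3 tcp [ 0.4831 -0.2316  0.0286] open 0.659 F [-0.9 -0.7 -0.5]
grip t 18.59 tcp [ 0.4832 -0.2317  0.0288] open 0.46 F [-1.5  0.5  6.3]
up t 19.89 tcp [ 0.4824 -0.2312  0.1992] open 0.46 F [-0.4 -0.4 -0.7]
```

View pics/g_held.png

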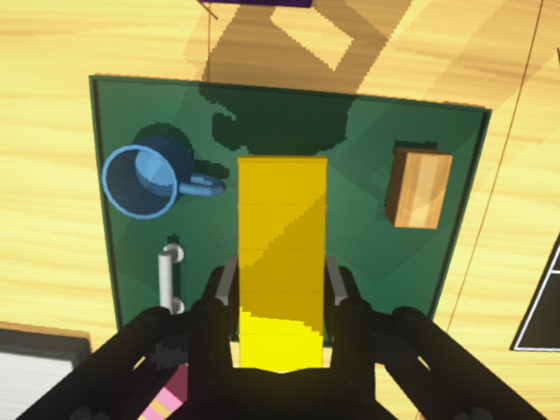

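```bash
python3 - <<'E'
from h import *
d=shot("wrist"); p=np.array(r.current_tool_pos())
P=plane(d,[(283,157)],p[2]-.0246+.007)[0]; print((P-p)*1000)
C=cloud(d); print([C[v,283].round(4) for v in (165,190,220,245)])
t=mat(.06,.06)*.5+np.array([.6264,.282])*.5   # carton as placed/target
g=.008; xy=t+g*np.array([np.cos(MY-np.pi/2),np.sin(MY-np.pi/2)]); print(t,xy)
place(xy,MY,0.0797,0.66,hi=.22)
r.move_to([.57,.235,.30],down(np.pi/2)); d=shot("wrist"); cv2.imwrite("pics/h_stop.png",d["pixels"][:,:,::-1]); print(r.current_t())
np.save("h_stop.npy",{k:np.asarray(v) for k,v in d.items()},allow_pickle=True)
E
```

```text
[-58.74249242  -4.94563881 -17.6       ]
[array([ 0.4273, -0.2359,  0.1818]), array([ 0.438 , -0.235 ,  0.1849]), array([ 0.4513, -0.2338,  0.1877]), array([ 0.4626, -0.2329,  0.1901])]
[0.62666752 0.28252508] [0.62654186 0.27452607]
above t 22.17 tcp [0.6267 0.2739 0.2199] open 0.459 F [ 0.7 -0.6 -0.1]
[ 0.34  0.63  1.3  -0.    1.22  0.36]
down t 23.8 tcp [0.6265 0.2745 0.0794] open 0.457 F [ 0.1 -0.6 -0.5]
rel t 24.11 tcp [0.6266 0.2745 0.0798] open 0.661 F [ 0.5 -0.3 -0.1]
up t 25.19 tcp [0.6261 0.2744 0.2188] open 0.661 F [ 0.3 -0.3 -0.5]
26.675
```

View pics/h_stop.png

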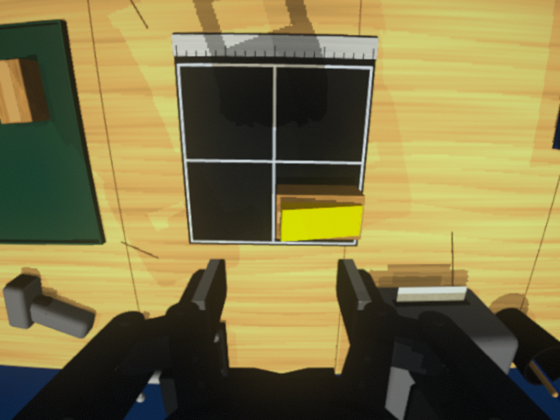

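```bash
python3 - <<'E'
from h import *
d=np.load("c_tray.npy",allow_pickle=True).item()
C=cloud(d);Z=C[...,2];ok=d["depth"]>0
hsv=cv2.cvtColor(d["pixels"],cv2.COLOR_RGB2HSV)
m=(hsv[...,0]>98)&(hsv[...,0]<120)&(hsv[...,1]>90)&(Z>.02)&(Z<.08)&ok; m[:50]=0;m[130:]=0;m[:,:140]=0;m[:,250:]=0
Q=C[m]; print(len(Q),Q.max(0),Q.min(0))
# rim ring: fit circle to points z>.06
q=Q[Q[:,2]>.061]; A=np.c_[2*q[:,:2],np.ones(len(q))]; s=np.linalg.lstsq(A,(q[:,:2]**2).sum(1),rcond=None)[0]; print("ring",s[:2],np.sqrt(s[2]+s[0]**2+s[1]**2))
h=Q[(np.hypot(*(Q[:,:2]-s[:2]).T)>.039)]; print(len(h),h[:,2].mean())
v=h[:,:2].mean(0)-s[:2]; print("handle dir",np.degrees(np.arctan2(v[1],v[0])),np.hypot(*(h[:,:2]-s[:2]).T).max())
E
```

```text
1290 [ 0.50826188 -0.28605044  0.06818479] [ 0.4443546  -0.38654944  0.02005154]
ring [ 0.47618204 -0.35381064] 0.030574408864460206
196 0.05460831924762661
handle dir 83.79614003400307 0.06826105066981489
```

```bash
python3 - <<'E'
from h import *
pick((.4761,-.3532),np.deg2rad(-6),0.043,1.0,45)
d=shot("wrist"); cv2.imwrite("pics/i_held.png",d["pixels"][:,:,::-1])
E
```

```text
above t 29.27 tcp [ 0.4762 -0.3531  0.16  ] open 0.997 F [-0.2  0.   0.4]
down t 30.4 tcp [ 0.4765 -0.3535  0.0437] open 1.002 F [-0.5  0.3 -0.1]
grip t 30.73 tcp [ 0.4764 -0.3535  0.0438] open 0.748 F [-0.5  0.4  6. ]
up t 31.93 tcp [ 0.4757 -0.3529  0.199 ] open 0.747 F [ 0.3  1.2 -2.9]
```

View pics/i_held.png

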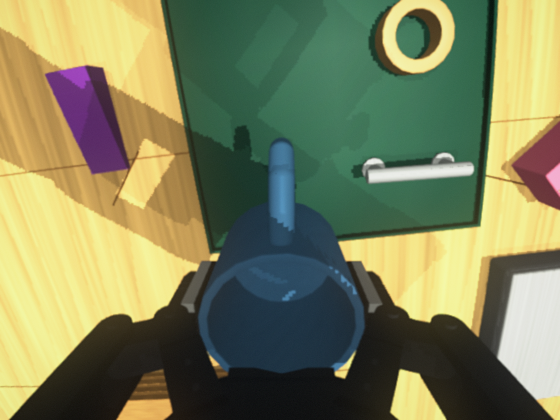

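```bash
python3 - <<'E'
from h import *
d=shot("wrist"); p=np.array(r.current_tool_pos()); Rm=R.from_quat(r.current_ee_rot()).as_matrix()
zr=p[2]-.0433+.066
P=plane(d,[(199,312),(365,312),(282,254),(281,140)],zr); P[3]=plane(d,[(281,140)],zr-.03)[0]
print(((P-p)@Rm*1000).round(1))
E
```

```text
[[  7.3 -30.  -22.6]
 [  7.4  33.1 -22.7]
 [ 32.2   1.5 -22.7]
 [ 67.9   1.2   7.4]]
```

```bash
python3 - <<'E'
from h import *
place(mat(-.06,.06),MY+np.deg2rad(45),0.0447,1.0)
# pull
pick((.6085,-.3462),np.deg2rad(89.3),0.033,0.5,40)
d=shot("wrist"); cv2.imwrite("pics/j_held.png",d["pixels"][:,:,::-1])
d=shot("top"); cv2.imwrite("pics/j_top.png",cv2.resize(d["pixels"][150:290,125:460,::-1],None,fx=2.3,fy=2.3,interpolation=cv2.INTER_CUBIC))
E
```

```text
above t 34.31 tcp [0.5074 0.2842 0.2   ] open 0.748 F [-0.3 -0.  -2.7]
[ 0.43  0.47  1.62 -0.    1.06 -0.34]
down t 36.04 tcp [0.5069 0.2849 0.0444] open 0.749 F [-0.8  0.9 -2.7]
rel t 36.39 tcp [0.5071 0.285  0.0449] open 0.997 F [ 1.2  0.  -0.8]
up t 37.58 tcp [0.5066 0.2847 0.1991] open 0.999 F [-0.8 -0.2 -0.5]
above t 40.35 tcp [ 0.6085 -0.3462  0.16  ] open 0.499 F [0.1 0.3 0.5]
down t 41.56 tcp [ 0.609  -0.3465  0.034 ] open 0.501 F [ 0.3 -0.6  0.4]
grip t 41.93 tcp [ 0.6088 -0.3464  0.0337] open 0.146 F [-0.9  0.1  4.6]
up t 43.2 tcp [ 0.6081 -0.346   0.1988] open 0.15 F [-0.2 -0.3 -1.2]
```

View pics/j_held.png

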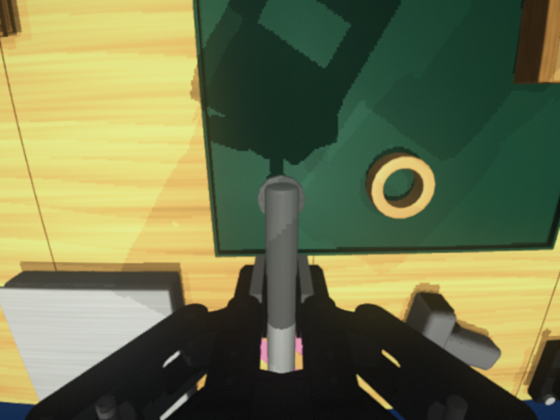

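View pics/j_top.png

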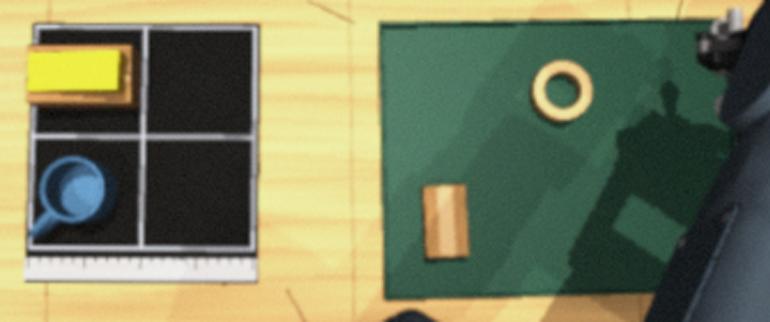

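```bash
python3 - <<'E'
from h import *
d=shot("wrist"); p=np.array(r.current_tool_pos()); Rm=R.from_quat(r.current_ee_rot()).as_matrix()
C=cloud(d)
for v in (186,192,205,220,235,250): print(v,((C[v,282]-p)@Rm*1000).round(1))
print(((plane(d,[(282,184)],p[2])-p)@Rm*1000).round(1))
E
```

```text
186 [50.6 -0.4 -0.8]
192 [49.3 -0.4 -4.9]
205 [44.4 -0.4 -5.9]
220 [38.2 -0.4 -6. ]
235 [31.8 -0.4 -6.2]
250 [25.4 -0.3 -6.8]
[[51.2 -0.4  0.1]]
```

```bash
python3 - <<'E'
from h import *
place(mat(-.06,-.06),MY,0.0343,0.4)
r.move_to([.57,.235,.30],down(np.pi/2)); d=shot("wrist"); cv2.imwrite("pics/k.png",d["pixels"][:,:,::-1])
np.save("k.npy",{k:np.asarray(v) for k,v in d.items()},allow_pickle=True)
hsv=cv2.cvtColor(d["pixels"],cv2.COLOR_RGB2HSV);C=cloud(d);Z=C[...,2]
np.set_printoptions(suppress=True,precision=1)
def inm(P): return (P[:,:2]-MO)@np.array([[np.cos(MY),-np.sin(MY)],[np.sin(MY),np.cos(MY)]])
def rep(n,m,zp,box):
    b=np.zeros(Z.shape,bool);b[box[1]:box[3],box[0]:box[2]]=1
    c=big(m&b,1)[0].reshape(-1,2);P=plane(d,c,zp);print(n,rect(inm(P)),np.median(Z[m&b]))
ok=d["depth"]>0
rep("pull",ok&(Z>.028)&(Z<.05),.037,(185,70,272,160))
rep("mug",ok&(Z>.058)&(Z<.075),.066,(270,60,380,162))
rep("stop",(hsv[...,0]>22)&(hsv[...,0]<36)&(hsv[...,1]>150)&ok&(Z>.055),.074,(270,165,380,250))
rep("carton",ok&(Z>.046)&(Z<.1),.054,(265,165,380,250))
say("")
E
```

```text
above t 45.4 tcp [0.5054 0.1646 0.2   ] open 0.15 F [-0.2  0.3 -0.6]
[ 0.23  0.38  1.75 -0.    1.01  0.24]
down t 47.21 tcp [0.505  0.1649 0.034 ] open 0.145 F [ 0.8 -1.5 -0.9]
rel t 47.55 tcp [0.5051 0.165  0.0344] open 0.401 F [-0.3 -0.7  0.7]
up t 48.81 tcp [0.5047 0.1649 0.1992] open 0.4 F [ 0.1  1.1 -0.3]
pull (array([-58.8, -57.7]), array([13.9, 97.3]), 0.4) 0.038607188574692364
mug (array([-59.4,  61.4]), array([65.1, 71.5]), 7.4) 0.06516737183621207
stop (array([59.1, 58.3]), array([97.2, 48.9]), 89.5) 0.07241121171114556
carton (array([60.5, 59.5]), array([ 65.8, 107.8]), 0.6) 0.06713422846662359
 t 50.2 tcp [0.6 0.2 0.3] open 0.396 F [ 0.3  0.1 -0.7]
```

View pics/k.png

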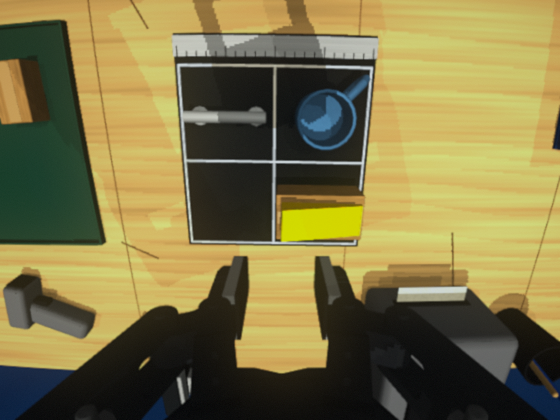

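```bash
python3 - <<'E'
from h import *
r.move_to([.45,-.1,.40],down(np.pi/2))
d=shot("top"); a=d["pixels"][145:285,125:245,::-1]; s=shot("scene")["pixels"][120:240,250:430,::-1]
A=cv2.resize(a,(360,420),interpolation=cv2.INTER_CUBIC);S=cv2.resize(s,(432,288),interpolation=cv2.INTER_CUBIC)
o=np.zeros((420,792,3),np.uint8);o[:,:360]=A;o[:288,360:]=S;cv2.imwrite("pics/l.png",o)
hsv=cv2.cvtColor(d["pixels"],cv2.COLOR_RGB2HSV)
def inm(P): return (P[:,:2]-MO)@np.array([[np.cos(MY),-np.sin(MY)],[np.sin(MY),np.cos(MY)]])*1000
m=(hsv[...,0]>22)&(hsv[...,0]<36)&(hsv[...,1]>170); m[:155]=0;m[205:]=0;m[:,:130]=0;m[:,190:]=0
c=big(m,1)[0]; a=cv2.minAreaRect(c.astype(np.float32)); print(a)
b=cv2.boxPoints(a); b=b[np.argsort(b[:,0])]
L=inm(plane(d,b[:2],.061));Rr=inm(plane(d,b[2:],.086)); print(L,Rr,(L.mean(0)+Rr.mean(0))/2)
C=cloud(d);Z=C[...,2];m=(Z>.028)&(Z<.05)&(d["depth"]>0);m[:205]=0;m[256:]=0;m[:,:187]=0;m[:,240:]=0
print("pull",rect(inm(plane(d,big(m,1)[0].reshape(-1,2),.037))/1000))
say("")
E
```

```text
((157.0, 180.5), (17.0, 40.0), 90.0)
[[ 81.96512634 109.92070132]
 [ 41.29840942 108.55173787]] [[77.52495259  9.00869583]
 [37.97204124  8.0544738 ]] [59.6901324 58.8839022]
pull (array([-60., -59.]), array([12. , 98.2]), 0.1)
 t 51.68 tcp [ 0.4504 -0.0994  0.3996] open 0.4 F [-0.7  0.5  0.1]
```

View pics/l.png

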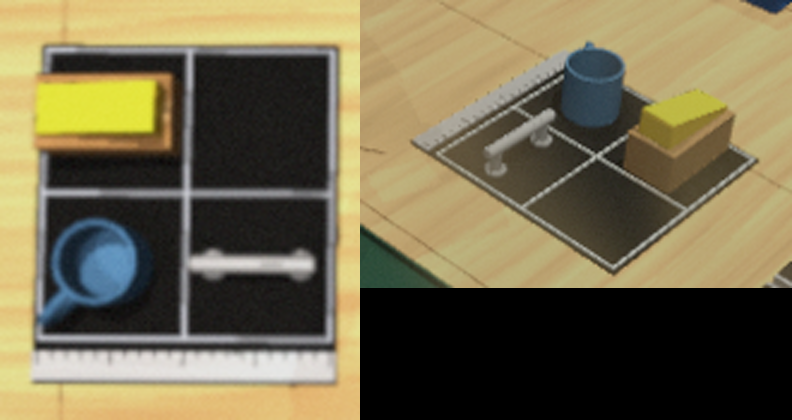

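Top and scene views agree: carton with the stop on it at back left (105,112), mug at front left (97,262), and pull on its feet at front right (253,264). Handing in.

```bash
python3 - <<'E'
from h import *
r.hand_in(); say("done")
E
```

```text
the job is handed in; nothing more can be done
the job is handed in; nothing more can be done
```

The order is laid out on the mat as asked, everything is released, and the job was handed in at about 52 s of the 112 s allowed.

I placed them in the order given: carton, door stop on top of it, mug, then cabinet pull. The mug's handle points to the front-left corner so that it stays inside its square. I did not touch the small carton, the tape roll, or the pink and purple look-alikes.

The last checks, in mat coordinates with square centres at ±60 mm:

| Item | Measured centre, wrist view (mm) | Measured centre, top view (mm) | Angle off the ruler |
|---|---|---|---|
| Carton | (60.5, 59.5) | not measured | under 1° |
| Stop | (59, 58) | (60, 59) | about 1° |
| Mug | (-59, 61) | not measured | n/a |
| Pull | (-59, -58) | (-60, -59) | under 1° |

The two views differ by up to about 1.5 mm on the pull and stop, within the 2 mm camera calibration. The readings have some spread: in the wrist view the stop measured 49 mm across instead of 40 and the mug 71 mm instead of 66, most likely because side faces and the handle were included. No check failed outright.

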